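Short spin on the microcentrifuge

TASK

The microtubes are already in the rotor of the bench centrifuge: give them a short spin. Switch the machine on by pressing down the raised near end of its power rocker, then push the open lid down until its catch snaps shut, then press the round short-spin key at the right-hand end of the panel fully down and keep it down: the machine spins only while that key is held, so your program finishes while still holding it. It is all done with the closed fingertips; press no other key, keep your fingers off the rotor, do not lift the lid, and leave the things standing around where they are.

Things in the scene. Friction and masses are not known exactly. Their poses are not given: they have to be found in the camera images.
- centrifuge: White bench microcentrifuge, fixed, 300 mm deep (x), 250 mm wide (y), deck 113 mm high, lid hinged at the back over a round rotor chamber; position and yaw vary. Origin: centre of its underside on the bench. Its -x is the front (towards the robot at yaw 0), +y its left as seen from the front, z up.
- panel_mid (a point): Middle of the grey control panel on the machine's front, 86 mm up the slope, 240 mm wide. The panel slopes up and away from the robot at 25.2 degrees: this point's x points up the slope, y to the left, z out of the panel. From left to right: black power rocker, display with two small keys below it, two oblong keys one above the other, round short-spin key. All keys are light grey.
- power_rocker (a joint): Black rocker switch at the left end of the panel (93 mm left of its middle), 41 mm long up the slope, 24 mm wide, in a bezel 52 x 34 mm and 3 mm high. 0 = off, as found: the near (lower) end stands up, about 7 mm over the bezel; 0.28 rad = on: near end down, nearly flush with the bezel. It stays where it is left; pressing the near end takes about 3 N.
- rocker_near_end (a point): Point on the top face of the rocker's raised near half, 18 mm from the pivot line (2.5 mm short of the end), in the middle of its width. It travels 5 mm along the panel's normal from off to on.
- lid (a joint): The lid. 0 = shut and caught; starts open at 0.75 to 1.1 rad, can open to 1.3. Stiff hinge: it stays where it is left, and swings shut with 1 to 3 N at the front edge. At about 0.06 rad a tongue under its front edge meets a spring roller catch: about 10 N are needed to get past, falling off from 0.03 rad on; keep pushing until it is at 0, where it stays (a rigid stop).
- lid_press (a point): Point on the lid's outer (top) face, mid-width, 20 mm in from its front edge; moves with the lid. The lid is a flat slab 190 mm from hinge line to front edge, 236 mm wide, 20 mm thick; a window with a raised ring 100 mm across begins 47 mm behind the front edge. With the lid shut this point lies 170 mm in front of the hinge line and 22 mm above it.
- lid_hinge (a point): Middle of the lid's hinge line, 128 mm behind the machine's centre and 113 mm above the bench. The hinge line runs along the machine's y; the lid's front edge swings up and away from the robot as it opens.
- short_key (a joint): The round short-spin key, 24 mm across, at the right-hand end of the panel (machine y = -92 mm, half-way up the slope). 0 = up, 0.004 m = fully down into the panel along the panel's normal. Spring: starts to move at 1.5 N, fully down at 5 N; springs back up when let go.
- short_key_top (a point): Centre of the top face of the round short-spin key, 7 mm above the panel when up; moves with the key.
- start_key (a joint): Upper of the two oblong keys (26 mm wide, 18 mm up the slope, standing 7 mm proud), centre 42 mm left of and 21 mm up the slope from the round key's. Same travel and spring. Not to be pressed.
- stop_key (a joint): Lower of the two oblong keys, centre 42 mm left of and 21 mm down the slope from the round key's. Same size, travel and spring. Not to be pressed.
- plus_key (a joint): Small key (17 x 13 mm) below the display, at machine y = 0. Not to be pressed.
- minus_key (a joint): Small key (17 x 13 mm) below the display, at machine y = +34 mm. Not to be pressed.
- rotor: Aluminium rotor, 140 mm across, with six purple-capped microtubes, in the chamber under the lid. Origin on its axis, 63 mm above the bench. Not to be touched.
- tube_rack: White tube rack full of purple-capped blood tubes, 200 x 100 mm, 80 mm high, loose on the bench left of the machine. Origin: centre of its underside.
- tube_block: Aluminium block with microtubes, 60 x 90 mm, 44 mm high, loose, right of the control panel, about 25 to 40 mm from the machine's side. Origin: centre of its underside.
- rotor_lid: Cover of another rotor, aluminium disc 124 mm across with a 32 mm high middle knob, loose, right of the machine. Origin: centre of its underside.
- marker: Orange marker pen with black cap, 128 mm long, 13 mm thick, lying loose in front of the machine. Origin: centre of its underside.
- gel_bottle: White squeeze bottle with a blue spout, 62 mm across, 210 mm high, standing loose to the right. Origin: centre of its underside.
- white_jar: White screw-cap jar, 60 mm across, 75 mm high, standing loose left of the machine. Origin: centre of its underside.
- beaker: Clear cup, 68 mm across, 85 mm high, standing loose left of the machine. Origin: centre of its underside.
- slide_box: Small carton, 80 x 55 mm, 34 mm high, loose in front of the machine on the right. Origin: centre of its underside.

How it is judged:
On the way, in this order (a step that is already met when the one before it is completed fails the run):
1. the power rocker is pressed on (value of joint power_rocker above 0.22 rad), for 0.1 s.
2. the lid is pushed shut past its catch (value of joint lid below 0.02 rad), for 0.1 s.
3. the round short-spin key is pressed down by the fingers (value of joint short_key above 0.0028 m and contact force between the fingers and short_key above 1 N), for 0.2 s.
At the end, for the whole second after the job is handed in: Rocker on (over 0.22 of 0.28 rad), lid shut and caught (under 0.02 rad), and the round short-spin key still held down by the fingers (over 2.8 of 4 mm, over 1 N) through the last second (all of step 3 and value of joint power_rocker above 0.22 rad and value of joint lid below 0.02 rad); the arm keeps its last pose, push and grip.
It fails at once if the short-spin key is pressed before the machine is on and the lid shut (value of joint short_key above 0.002 m and (value of joint lid above 0.03 rad or value of joint power_rocker below 0.2 rad)).
It fails at once if another key is pressed (value of joint any of start_key, stop_key, plus_key, minus_key above 0.002 m).
It fails at once if the lid is lifted farther open (value of joint lid above 1.2 rad).
It fails at once if the fingers touch the rotor (contact force between the fingers and rotor above 1 N).
It fails at once if something standing around is shifted or lifted (20 mm) (distance of any of tube_rack, tube_block, rotor_lid, marker, gel_bottle, white_jar, beaker, slide_box from where it was at the start of the episode above 0.02 m).
It also fails if it takes over 53 s, if anything falls off the work surface, if the arm or the gripper's body presses on something with over 40 N, if the wrist force passes 120 N, or if a joint passes its speed limit or range.

ROBOT

A 7-joint arm with a two-finger parallel gripper is mounted at the origin on the work surface. World frame = base frame: x ahead of the robot, y to its left, z up, the work surface at z = 0. Lengths are in m, angles in rad, forces in N, time in s.
With the tool pointing down it reaches from about 0.425 to 0.95 m from the base axis. Payload 4.7 kg.
Tool frame: the origin (TCP) lies midway between the tips of the shut fingers; the grasp point (between the pads) lies arm.tcp_to_grasp behind it (arm.tcp_to_grasp is the distance from the TCP to the grasp point, in m); y points along the fingers, x is the direction in which the jaws open and shut, and the axes are right-handed (so a half turn about y gives the same grasp; the last joint's range is limited). The gripper opens to 87 mm and grips with 3 to 60 N. Pads are 19 mm wide; open, the fingers measure 117 mm over their backs; the gripper's body (75 mm by 190 mm) begins 51 mm behind the grasp point.
Start: joints at [1.296, 0.469, -0.049, 1.532, 0.024, 1.141, -0.082], TCP at [0.164, -0.655, 0.223] pointing down, gripper open.
Joint ranges: [-2.59, 2.59], [-0.33, 1.99], [-1.39, 1.29], [0.1, 2.45], [-1.04, 4.18], [0.21, 1.99], [-2.66, 2.66]. Speed limits (rad/s): [2.57, 2.57, 3.14, 3.14, 3.14, 3.14, 3.14].

INTERFACE

Orientations are given as a unit quaternion [w, x, y, z].
In Python, from rig import arm gives the robot as it stands.
- The arm moves only by the tool jog_arm, never from a script. Its argument "moves" is a list that holds one entry, the list of rows, each a list of 6 numbers: the shift along the tool's x, y, z in units of 30 mm (1.0 is 30 mm), then the turn, a rotation vector about the tool's x, y, z in units of 5 degrees (1.0 is 5 degrees). In form: [[[x, y, z, ax, ay, az], ...]]. A call has 1 to 12 rows; each row is the pose to reach, as a shift and turn from the pose measured when the call began, along the tool's axes at that moment; what a row does not reach only later rows make up. A row lasts 1/10 s, in which the tool goes at most 50 mm and 8.59 degrees, less where a joint would pass 70% of its speed; a pose out of reach is approached as far as the arm can. A call with a gripper value outside its range is refused whole. "grip" is the closure, from -1 (fully open) to 1 (shut), so that 0 is half open, set as the call begins (left out, the last holds). The fingers move at their own pace and stop on an object; "squeeze" is the grip in N (left out, the last holds). Time passes only in rows, so rows that repeat a pose let the fingers close. It gives the time, the measured TCP pose, the force and the opening at its end, in the units of the state.
- arm.observe(): the state, without advancing time (a new reading comes with each control period).
- arm.snapshot(name): name is "scene" or "side" or "wrist"; returns a dict with "img" (480x640x3 uint8, blue, green, red), "intrinsics" (3x3 intrinsics, pixels), "camera_from_world" (4x4, takes a point from world to camera coordinates); the wrist camera has in their place "T_tool_cam" (4x4, takes a point from camera to tool coordinates, whose origin is the TCP and whose axes are the tool frame's). Camera axes: x right, y down, z forward; pixel columns grow to the right and rows downward; lengths in m; the calibration is good to about 2 mm. The wrist camera is an equidistant fisheye: a pixel r from the principal point sees the ray r / f radians off the axis. A picture is of the moment at which its call begins: read the wrist's pose just before it. There is no depth.
- arm.sign_off(): hands the job in, once; it reports no verdict.
The state is a dict: "clock": time; "joints": joint angles; "joint_vel": joint speeds; "joint_efforts": joint torques, N m; "position": TCP position; "tool_rot": TCP orientation; "ft_force": force on the tool from outside, world axes, zero at the start; "torque": the same for the moment, N m; "grip_width": finger opening in m.
Only numpy, scipy, OpenCV 4.12 (cv2) and the standard library are available. Lean on these libraries where they do the work, as an engineer would, in place of code of your own. Each camera call takes 0.05 s, during which the arm holds its last target.

## Working session

There is one attempt and no reset: what is moved stays moved. The work goes in short steps, Python scripts to look and compute and a tool call to move; the robot and the scene stay as the last step left them, time stands still between calls to the robot, and variables do not carry over. Pictures are saved under pics/ and viewed, and the job is handed in when it is done.

Besides the shell and the picture viewer there is one more tool, called after "Call:" by a JSON object that holds its "fn" and its "kwargs". jog_arm: Moves the arm, as the interface text tells. Its arguments: {"type":"object","properties":{"moves":{"type":"array","items":{"type":"array","items":{"type":"array","items":{"type":"number"}}}},"grip":{"type":"number"},"squeeze":{"type":"number"}},"required":["moves"]}

```bash
ls; mkdir -p pics; python3 - <<'E'
from rig import arm
import cv2
s=arm.observe(); print(s)
print(arm.tcp_to_grasp)
for n in("scene","side","wrist"):
    d=arm.snapshot(n); cv2.imwrite(f"pics/{n}0.png",d["img"])
    print(n,{k:v for k,v in d.items() if k!="img"})
E
```

```text
pics
{'clock': 0.0, 'joints': array([ 1.29613751,  0.46945543, -0.04860279,  1.53371541,  0.02413247,
        1.1409606 , -0.08231119]), 'joint_vel': array([ 0.00056617,  0.00046902,  0.00200304, -0.00013589,  0.00134594,
       -0.0005523 ,  0.0007121 ]), 'joint_efforts': array([ 1.45064201e-03, -5.07974052e+01, -8.04809527e-02, -2.36158812e+01,
       -6.15379703e-02,  3.79863835e-02,  1.68110378e-04]), 'position': array([ 0.16408185, -0.65413394,  0.22148092]), 'tool_rot': array([ 0.55792085, -0.55712688,  0.43549744, -0.43436844]), 'ft_force': array([-0.98481726, -0.82120825,  0.83550364]), 'torque': array([0.02269207, 0.0083015 , 0.03019908]), 'grip_width': 0.08698168927496308}
0.0187
scene {'intrinsics': array([[586.1417433 ,   0.        , 328.56784405],
       [  0.        , 586.1417433 , 243.46874682],
       [  0.        ,   0.        ,   1.        ]]), 'camera_from_world': array([[-0.99983911, -0.01654281, -0.00693446,  0.5774415 ],
       [-0.0120406 ,  0.90551838, -0.42413616,  0.081089  ],
       [ 0.01329569, -0.42398443, -0.90557188,  1.36452457],
       [ 0.        , 
[... 315 characters left out ...]
849, -0.61038947, -0.65173232,  0.31709713],
       [ 0.36962739,  0.5370207 , -0.75827723,  0.95816664],
       [ 0.        ,  0.        ,  0.        ,  1.        ]])}
wrist {'intrinsics': array([[371.64829954,   0.        , 316.54071239],
       [  0.        , 371.64829954, 237.57755425],
       [  0.        ,   0.        ,   1.        ]]), 'T_tool_cam': array([[ 9.99999978e-01,  1.72825750e-05, -2.10205428e-04,
        -4.35035323e-04],
       [ 2.07427714e-04, -2.61063032e-01,  9.65321734e-01,
        -1.61012910e-01],
       [-3.81936210e-05, -9.65321756e-01, -2.61063030e-01,
         7.18021075e-02],
       [ 0.00000000e+00,  0.00000000e+00,  0.00000000e+00,
         1.00000000e+00]])}
```

View pics/scene0.png

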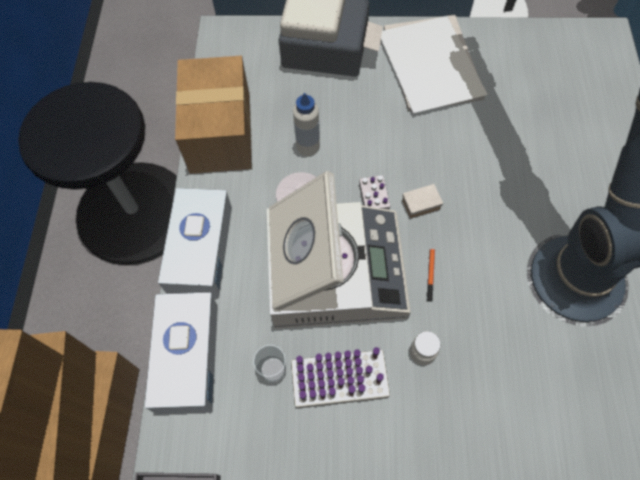

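View pics/side0.png

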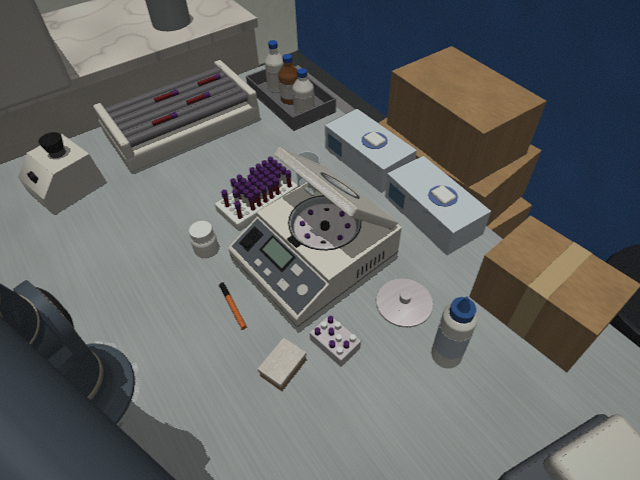

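View pics/wrist0.png

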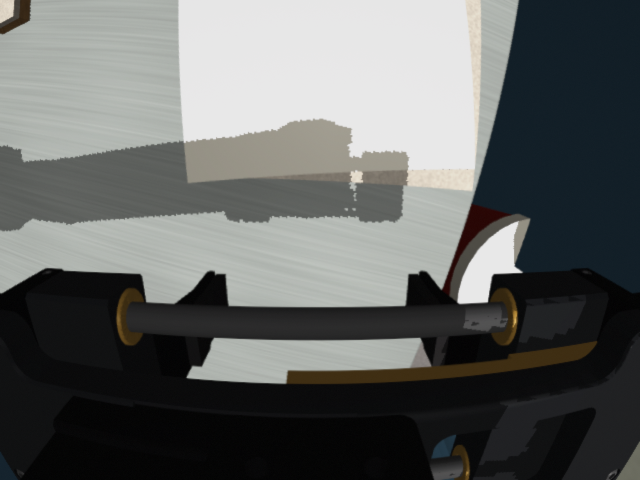

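```bash
python3 - <<'E'
import cv2
a=cv2.imread("pics/scene0.png")[165:335,250:420]; cv2.imwrite("pics/sc_c.png",cv2.resize(a,None,fx=3.5,fy=3.5,interpolation=cv2.INTER_CUBIC))
a=cv2.imread("pics/side0.png")[140:335,220:410]; cv2.imwrite("pics/si_c.png",cv2.resize(a,None,fx=3,fy=3,interpolation=cv2.INTER_CUBIC))
E
```

```text
(no output)
```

View pics/sc_c.png

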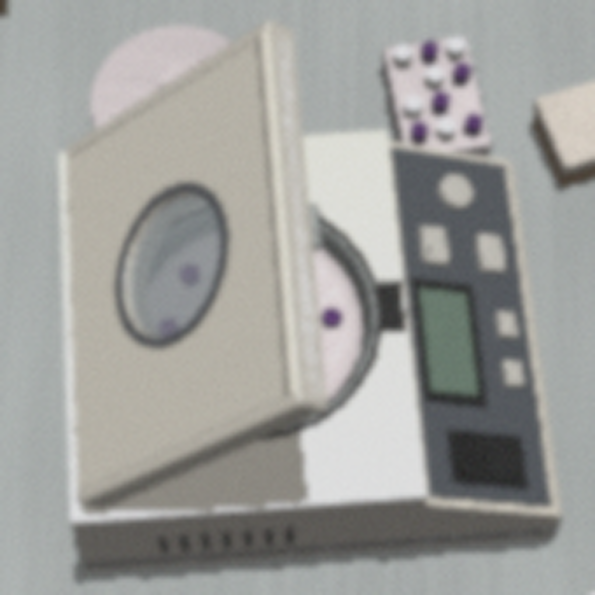

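View pics/si_c.png

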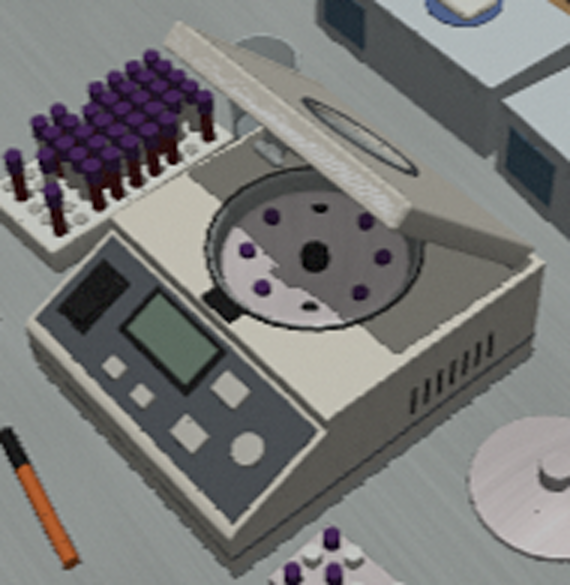

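```bash
cat > fit.py <<'E'
import numpy as np, cv2
from scipy.optimize import least_squares
from scipy.spatial.transform import Rotation as R
K1=np.array([[586.1417433,0,328.56784405],[0,586.1417433,243.46874682],[0,0,1]])
M1=np.array([[-0.99983911,-0.01654281,-0.00693446,0.5774415],[-0.0120406,0.90551838,-0.42413616,0.081089],[0.01329569,-0.42398443,-0.90557188,1.36452457]])
K2=np.array([[491.09594912,0,324.02341067],[0,491.09594912,232.62950979],[0,0,1]])
M2=np.array([[0.81283818,-0.5822658,-0.01614387,-0.48006214],[-0.45018849,-0.61038947,-0.65173232,0.31709713],[0.36962739,0.5370207,-0.75827723,0.95816664]])
def proj(K,M,p):
    c=M[:,:3]@p+M[:,3]; return (K@(c/c[2]))[:2]
A=np.deg2rad(25.2)
sc={'key':(456,190),'start':(434,245),'stop':(490,252),'plus':(507,323),'minus':(513,373),'rock':(487,460),
 'lfr':(267,28),'lfl':(294,403),'lbr':(65,155),'lbl':(85,505),'deckL':(427,498),'deckR':(392,148)}
si={'key':(247,449),'start':(230,390),'stop':(189,434),'plus':(142,396),'minus':(114,366),'rock':(95,296),
 'lfl':(182,22),'lfr':(412,197),'deckR':(325,425),'backR':(542,264)}
def model(p):
    X,Y,yaw,th,xp,zp,v,xd=p
    ux=np.array([np.cos(A),0,np.sin(A)]);uz=np.array([-np.sin(A),0,np.cos(A)])
    P=lambda u,y,h:np.array([xp,0,zp])+u*ux+np.array([0,y,0])+h*uz
    L=lambda d,y,h:np.array([.128-d*np.cos(th)+h*np.sin(th),y,.113+d*np.sin(th)+h*np.cos(th)])
    m={'key':P(0,-.092,.007),'start':P(.021,-.050,.007),'stop':P(-.021,-.05,.007),'plus':P(v,0,.006),'minus':P(v,.034,.006),'rock':P(0,.093,.005),
     'lfr':L(.19,-.118,.022),'lfl':L(.19,.118,.022),'lbr':L(0,-.118,.022),'lbl':L(0,.118,.022),
     'deckL':np.array([xd,.125,.113]),'deckR':np.array([xd,-.125,.113]),'backR':np.array([.15,-.125,.113])}
    Rz=R.from_euler('z',yaw).as_matrix(); t=np.array([X,Y,0])
    return {k:Rz@q+t for k,q in m.items()}
p0=np.array([.65,-.07,0.05,.9,-.111,.0947,-.025,-.07])
pri=np.array([1e9,1e9,1e9,1e9,.004,.004,1e9,1e9])
def res(p,names=False):
    m=model(p); r=[];n=[]
    for d,K,M,f,o in((sc,K1,M1,3.5,(250,165)),(si,K2,M2,3,(220,140))):
        for k,q in d.items():
            e=proj(K,M,m[k])-(np.array(q)/f+o); r+=list(e); n.append((k,e.round(2)))
    if names: return n
    return np.array(r+list((p-p0)/pri))
if __name__=="__main__":
    s=least_squares(res,p0,loss='soft_l1'); print(s.x.round(4)); print("yaw",np.rad2deg(s.x[2]))
    for n in res(s.x,True): print(n)
    for k,q in model(s.x).items(): print(k,q.round(4))
    np.save('fit.npy',s.x)
E
python3 fit.py
```

```text
[ 0.5578 -0.0027  0.0936  0.8311 -0.102   0.0791 -0.0257 -0.0634]
yaw 5.363931271316079
('key', array([-0.56,  0.06]))
('start', array([-0.3 , -0.26]))
('stop', array([-0.1 , -0.02]))
('plus', array([-0.67,  0.23]))
('minus', array([-0.47, -0.02]))
('rock', array([-0.07, -0.52]))
('lfr', array([-1.36, -2.66]))
('lfl', array([ 0.46, -0.93]))
('lbr', array([-0.28, -1.05]))
('lbl', array([-2.15, -0.23]))
('deckL', array([ 0.71, -0.28]))
('deckR', array([-1.33, -5.16]))
('key', array([-0.4 , -0.04]))
('start', array([-0.61, -0.28]))
('stop', array([-0.58, -0.12]))
('plus', array([-0.5 , -0.12]))
('minus', array([-0.48,  0.43]))
('rock', array([-1.58, -0.2 ]))
('lfl', array([-1.92, -1.91]))
('lfr', array([-0.72,  0.67]))
('deckR', array([-0.73, -0.95]))
('backR', array([ 0.08, -0.43]))
key [ 0.4619 -0.1041  0.0855]
start [ 0.4769 -0.0605  0.0944]
stop [ 0.4391 -0.0641  0.0765]
plus [ 0.4306 -0.0147  0.0736]
minus [0.4274 0.0192 0.0736]
rock [0.4455 0.0801 0.0837]
lfr [ 0.585  -0.1187  0.2682]
lfl [0.5629 0.1163 0.2682]
lbr [ 0.7125 -0.1067  0.1278]
lbl [0.6904 0.1282 0.1278]
deckL [0.483  0.1158 0.113 ]
deckR [ 0.5063 -0.1331  0.113 ]
backR [ 0.7189 -0.1132  0.113 ]
```

```bash
sed -i "s/pri=.*/pri=np.array([1e9]*8)/; s/'deckR':(392,148)/'deckR':(387,130)/" fit.py; python3 fit.py
python3 - <<'E'
from fit import *
p=np.load('fit.npy');m=model(p)
X,Y,yaw=p[:3];Rz=R.from_euler('z',yaw).as_matrix()
ext={}
for i,(x,y,z) in enumerate([(-.15,.125,0),(-.15,-.125,0),(.15,-.125,0),(.15,.125,0),(.15,.125,.113)]): ext['e%d'%i]=Rz@[x,y,z]+[X,Y,0]
ux=np.array([np.cos(A),0,np.sin(A)])
for u in(-.043,.043):
  for y in(-.12,.12): ext['p%g%g'%(u,y)]=Rz@(np.array([p[4],y,p[5]])+u*ux)+[X,Y,0]
for n,K,M,o,f,w in(("scene",K1,M1,(250,165),4,(170,170)),("side",K2,M2,(220,140),3,(200,200))):
    im=cv2.imread(f"pics/{n}0.png")[o[1]-10:o[1]+w[1],o[0]-10:o[0]+w[0]]; im=cv2.resize(im,None,fx=f/1.2,fy=f/1.2)
    for k,q in {**m,**ext}.items():
        c=(proj(K,M,q)-np.array(o)+10)*f/1.2; cv2.circle(im,tuple(c.astype(int)),3,(0,0,255) if k in m else (255,0,255),1)
    cv2.imwrite(f"pics/ov_{n}.png",im)
E
```

```text
[ 0.5571 -0.0029  0.0944  0.8348 -0.1011  0.0787 -0.0257 -0.062 ]
yaw 5.411391526816517
('key', array([-0.69,  0.09]))
('start', array([-0.41, -0.24]))
('stop', array([-0.23, -0.01]))
('plus', array([-0.75,  0.23]))
('minus', array([-0.54, -0.02]))
('rock', array([-0.14, -0.52]))
('lfr', array([-1.35, -2.8 ]))
('lfl', array([ 0.57, -1.06]))
('lbr', array([-0.03, -1.04]))
('lbl', array([-1.78, -0.23]))
('deckL', array([ 0.4 , -0.32]))
('deckR', array([-0.27, -0.04]))
('key', array([-0.24,  0.05]))
('start', array([-0.47, -0.17]))
('stop', array([-0.42, -0.01]))
('plus', array([-0.38,  0.02]))
('minus', array([-0.38,  0.59]))
('rock', array([-1.48, -0.06]))
('lfl', array([-2., -2.]))
('lfr', array([-0.69,  0.54]))
('deckR', array([-0.37, -1.14]))
('backR', array([-0.12, -0.3 ]))
key [ 0.4622 -0.1043  0.0851]
start [ 0.4771 -0.0607  0.094 ]
stop [ 0.4393 -0.0643  0.0761]
plus [ 0.4307 -0.0149  0.0732]
minus [0.4275 0.019  0.0732]
rock [0.4456 0.08   0.0833]
lfr [ 0.585  -0.1188  0.2686]
lfl [0.5627 0.1162 0.2686]
lbr [ 0.7119 -0.1067  0.1278]
lbl [0.6897 0.1282 0.1278]
deckL [0.4836 0.1157 0.113 ]
deckR [ 0.5072 -0.1332  0.113 ]
backR [ 0.7183 -0.1132  0.113 ]
```

View pics/ov_scene.png

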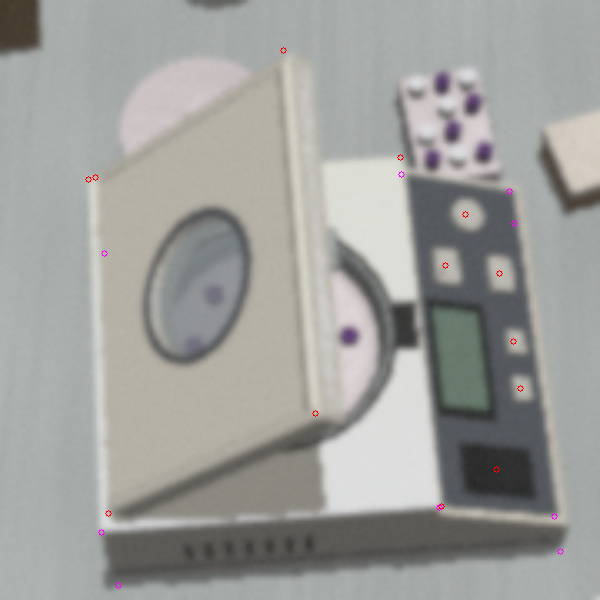

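View pics/ov_side.png

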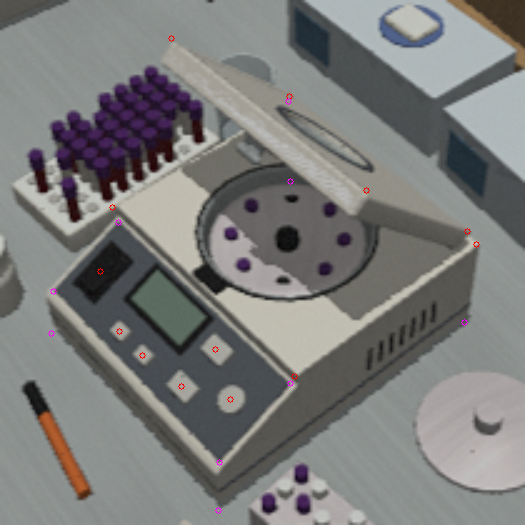

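```bash
cat > h.py <<'E'
import numpy as np, cv2
from rig import arm
from scipy.spatial.transform import Rotation as R
from fit import model
def rot(q): return R.from_quat([q[1],q[2],q[3],q[0]])
def st():
    s=arm.observe(); return s,np.array(s['position']),rot(s['tool_rot'])
def row(P,Rt=None):
    s,p,r=st()
    t=r.inv().apply(np.array(P)-p)/.03
    w=np.zeros(3) if Rt is None else (r.inv()*Rt).as_rotvec(degrees=True)/5
    return np.r_[t,w].round(2)
def show():
    s,p,r=st(); print(s['clock'],'p',p.round(4),'F',np.round(s['ft_force'],2),'w',round(s['grip_width'],4),'q',np.round(s['joints'],2)); print(r.as_matrix().round(3))
E
python3 -c "
from h import *
show()"
```

```text
0.15 p [ 0.1642 -0.6543  0.2218] F [-0.65 -0.09  0.9 ] w 0.0871 q [ 1.3   0.47 -0.05  1.53  0.02  1.14 -0.08]
[[ 0.243 -0.     0.97 ]
 [-0.97   0.001  0.243]
 [-0.001 -1.    -0.   ]]
```

Call:
{"fn": "jog_arm", "kwargs": {"moves": [[[0, -1, 0, 0, 0, 0], [0, -2, 0, 0, 0, 0], [0, -3, 0, 0, 0, 0], [0, -4, 0, 0, 0, 0], [0, -4, 0, 0, 0, 0]]], "grip": 1, "squeeze": 20}}

```text
clock: 0.65
position: [0.1648, -0.6563, 0.3468]
tool_rot: [-0.556, 0.559, -0.433, 0.437]
ft_force: [-0.1, 0.3, -0.0]
grip_width: 0.0546
```

```bash
python3 -c "
from h import *
show()
cv2.imwrite('pics/w1.png',arm.snapshot('wrist')['img'])"
```

```text
0.65 p [ 0.1648 -0.6563  0.3468] F [-0.05  0.28 -0.03] w 0.0546 q [ 1.29  0.4  -0.04  1.36  0.02  1.38 -0.08]
[[ 0.243  0.002  0.97 ]
 [-0.97  -0.007  0.243]
 [ 0.007 -1.     0.001]]
```

View pics/w1.png

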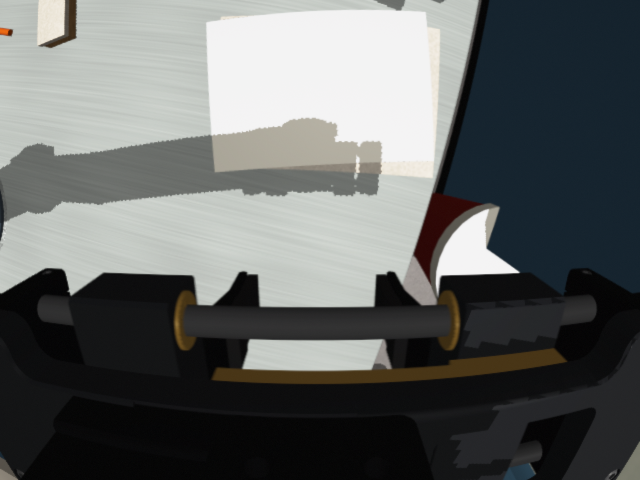

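Call:
{"fn": "jog_arm", "kwargs": {"moves": [[[0, -1, 0, 0, 0, 0], [0, -1, 1.5, 0, 0, 0], [0, -1, 3, 0, 0, 0], [0, -1, 4.5, 0, 0, 0], [0, -1, 6, 0, 0, 0]]]}}

```text
clock: 1.2
position: [0.3402, -0.6104, 0.3723]
tool_rot: [-0.557, 0.558, -0.435, 0.435]
ft_force: [0.4, -0.7, 0.9]
grip_width: 0.0111
```

```bash
cat >> h.py <<'E'
from fit import A
pf=np.load('fit.npy')
def W(x,y,z): return R.from_euler('z',pf[2]).apply([x,y,z])+[pf[0],pf[1],0]
def PAN(u,y,h): return W(pf[4]+u*np.cos(A)-h*np.sin(A),y,pf[5]+u*np.sin(A)+h*np.cos(A))
def LID(d,th,y=0,h=.022): return W(.128-d*np.cos(th)+h*np.sin(th),y,.113+d*np.sin(th)+h*np.cos(th))
def RT(tilt,yaw=None): # tool: x forward, y down, z left; tilt>0: tip points toward robot
    yaw=pf[2] if yaw is None else yaw
    B=R.from_matrix(np.array([[1,0,0],[0,0,1],[0,-1,0]]).T.T)
    B=R.from_matrix(np.c_[[1,0,0],[0,0,-1],[0,1,0]])
    return R.from_euler('z',yaw)*R.from_euler('y',tilt,degrees=True)*B
E
python3 -c "
from h import *
show()
print('near',PAN(-.018,.093,.009),np.hypot(*PAN(-.018,.093,.009)[:2]),'key',PAN(0,-.092,.007))
for th in(.835,.4,.06,0): print('lid',th,LID(.17,th))
print(RT(0).as_matrix().round(2), RT(20).as_matrix().round(2))
cv2.imwrite('pics/w2.png',arm.snapshot('wrist')['img'])"
```

```text
1.2 p [ 0.3402 -0.6104  0.3723] F [ 0.43 -0.69  0.93] w 0.0111 q [ 1.06  0.44 -0.09  1.25  0.04  1.46 -0.35]
[[ 0.243 -0.001  0.97 ]
 [-0.97  -0.     0.243]
 [ 0.    -1.    -0.001]]
near [0.42767503 0.07827205 0.07921773] 0.43477861275377067 key [ 0.46218375 -0.10428718  0.08507211]
lid 0.835 [ 5.87215523e-01 -3.12611507e-05  2.53786316e-01]
lid 0.4 [ 0.53721787 -0.00476746  0.19946446]
lid 0.06 [ 0.5169469  -0.0066877   0.14515429]
lid 0 [ 0.51532902 -0.00684096  0.135     ]
[[ 1.    0.   -0.09]
 [ 0.09  0.    1.  ]
 [ 0.   -1.    0.  ]] [[ 0.94 -0.34 -0.09]
 [ 0.09 -0.03  1.  ]
 [-0.34 -0.94  0.  ]]
```

View pics/w2.png

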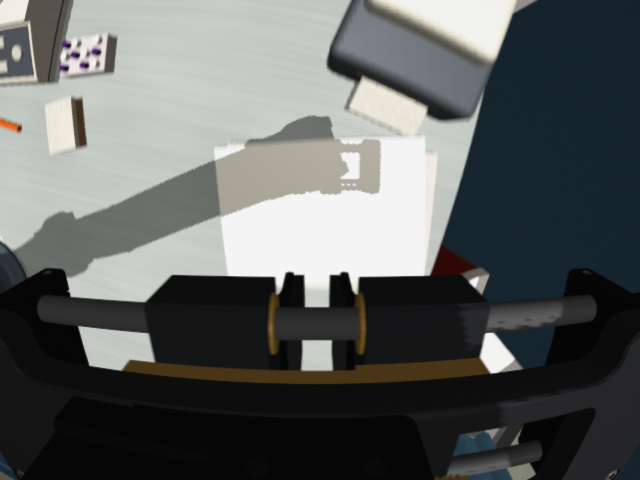

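```bash
python3 -c "
from h import *
print(row([.46,.0,.30],RT(0)))
print(row([.46,.0,.30],RT(15)))"
```

```text
[-18.58   2.48   8.65  -0.09 -16.12   0.05]
[-18.58   2.48   8.65  -2.2  -16.01   2.53]
```

Call:
{"fn": "jog_arm", "kwargs": {"moves": [[[-1.6, 0.1, 0.8, 0, -1.4, 0], [-3.2, 0.2, 1.6, 0, -2.8, 0], [-4.8, 0.3, 2.4, 0, -4.2, 0], [-6.4, 0.4, 3.2, 0, -5.6, 0], [-8, 0.6, 4, 0, -7, 0], [-9.6, 0.8, 4.8, 0, -8.4, 0], [-11.2, 1, 5.6, 0, -9.8, 0], [-12.8, 1.3, 6.4, 0, -11.2, 0], [-14.4, 1.6, 7.2, 0, -12.6, 0], [-16, 1.9, 8, 0, -14, 0], [-17.3, 2.2, 8.4, 0, -15.2, 0], [-18.5, 2.5, 8.6, 0, -16.1, 0]]]}}

```text
clock: 2.45
position: [0.4579, -0.0281, 0.3041]
tool_rot: [0.708, -0.705, -0.036, 0.032]
ft_force: [0.8, 0.8, -0.3]
grip_width: 0.0002
```

```bash
python3 -c "
from h import *
show()
print(row([.46,.0,.30],RT(0)))
cv2.imwrite('pics/w3.png',arm.snapshot('wrist')['img'])"
```

```text
2.45 p [ 0.4579 -0.0281  0.3041] F [ 0.83  0.78 -0.27] w 0.0002 q [ 0.59  0.08 -0.65  1.88  0.05  1.19  0.02]
[[ 0.995  0.006 -0.096]
 [ 0.096  0.004  0.995]
 [ 0.006 -1.     0.003]]
[ 0.16  0.14  0.93 -0.04  0.02  0.07]
```

View pics/w3.png

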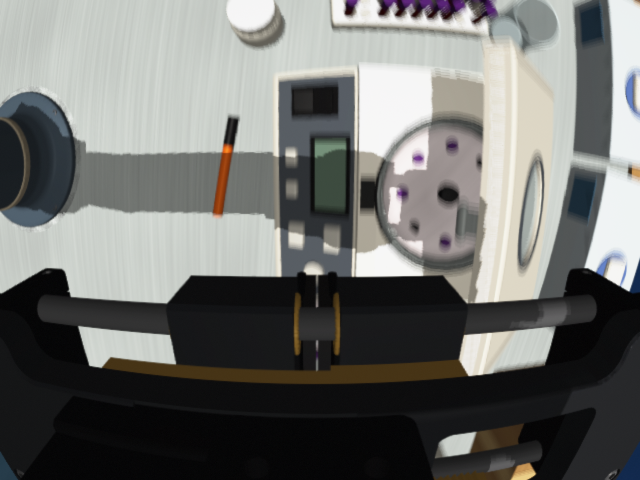

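```bash
cat >> h.py <<'E'
Kw=np.array([[371.64829954,0,316.54071239],[0,371.64829954,237.57755425]])
Tc=np.array([[1,1.7282575e-05,-2.10205428e-04,-4.35035323e-04],[2.07427714e-04,-.261063032,.965321734,-.16101291],[-3.8193621e-05,-.965321756,-.26106303,.0718021075]])
def wproj(P,p,r):
    c=Tc[:,:3].T@(r.inv().apply(np.array(P)-p)-Tc[:,3]); n=np.hypot(c[0],c[1]); a=np.arctan2(n,c[2])
    return np.array([Kw[0,2],Kw[1,2]])+Kw[0,0]*a*c[:2]/n
E
python3 - <<'E'
from h import *
s,p,r=st()
im=cv2.imread('pics/w3.png')
pts={'key':PAN(0,-.092,.007),'start':PAN(.021,-.05,.007),'stop':PAN(-.021,-.05,.007),'plus':PAN(-.0257,0,.006),'minus':PAN(-.0257,.034,.006),'rock':PAN(0,.093,.005),
'r1':PAN(-.0205,.105,.01),'r2':PAN(-.0205,.081,.01),'r3':PAN(.0205,.105,.003),'r4':PAN(.0205,.081,.003),'d':W(pf[7],.125,.113),'lfl':LID(.19,.835,.118),'lfr':LID(.19,.835,-.118),'lp':LID(.17,.835)}
im=cv2.resize(im[40:300,200:580],None,fx=2,fy=2)
for k,q in pts.items():
    c=wproj(q,p,r); print(k,c.round(1)); cv2.circle(im,tuple(((c-[200,40])*2).astype(int)),3,(0,0,255),1)
cv2.imwrite('pics/w3o.png',im)
E
```

```text
key [312.9 287.9]
start [331.6 254.2]
stop [296.  248.8]
plus [292.8 202.9]
minus [293.  171.2]
rock [316.4 114.8]
r1 [296.4 103.4]
r2 [296.  126.4]
r3 [336.2 102.9]
r4 [335.8 126.6]
d [361.2  80.6]
lfl [524.6  66.4]
lfr [475.3 411.9]
lp [517.  254.3]
```

View pics/w3o.png

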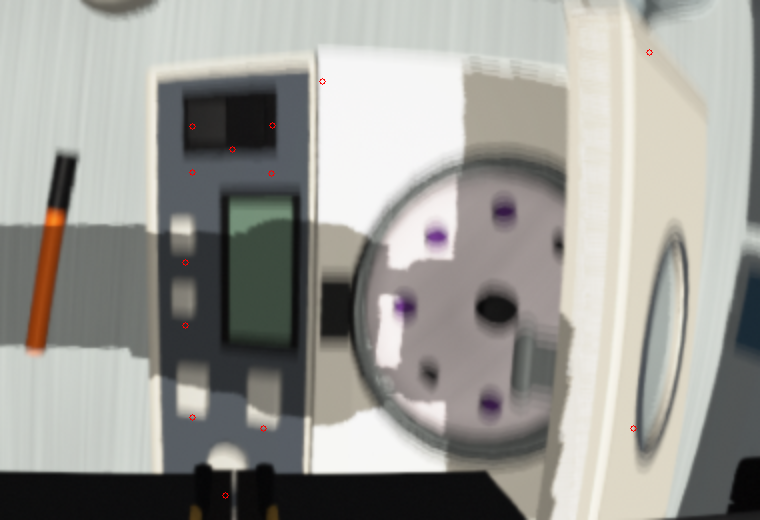

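Call:
{"fn": "jog_arm", "kwargs": {"moves": [[[0.2, 0.1, 0.9, 0, 0, 0], [0.2, 0.1, 1, 0, 0, 0], [0.2, 0.1, 1, 0, 0, 0], [0.2, 0.1, 1, 0, 0, 0]]]}}

```text
clock: 2.9
position: [0.4586, 0.0106, 0.2996]
tool_rot: [0.709, -0.703, -0.04, 0.038]
ft_force: [-0.5, -0.1, -0.3]
grip_width: 0.0002
```

```bash
cat > ov.py <<'E'
from h import *
import sys
def go(name,th=.835):
    s,p,r=st()
    im=arm.snapshot('wrist')['img']
    show()
    pts={'key':PAN(0,-.092,.007),'start':PAN(.021,-.05,.007),'stop':PAN(-.021,-.05,.007),'plus':PAN(-.0257,0,.006),'minus':PAN(-.0257,.034,.006),'rock':PAN(0,.093,.005),
    'r1':PAN(-.0205,.105,.01),'r2':PAN(-.0205,.081,.01),'r3':PAN(.0205,.105,.003),'r4':PAN(.0205,.081,.003),'d':W(pf[7],.125,.113),'lfl':LID(.19,th,.118),'lfr':LID(.19,th,-.118),'lp':LID(.17,th)}
    im=cv2.resize(im[20:360,200:580],None,fx=1.7,fy=1.7)
    for k,q in pts.items():
        c=wproj(q,p,r); cv2.circle(im,tuple(((c-[200,20])*1.7).astype(int)),3,(0,0,255),1)
    cv2.imwrite(name,im)
if __name__=='__main__': go(sys.argv[1],float(sys.argv[2]))
E
python3 ov.py pics/w4.png .835
```

```text
2.95 p [0.4588 0.0104 0.2998] F [ 0.72 -0.05 -1.29] w 0.0008 q [ 0.54  0.09 -0.68  1.89  0.05  1.18 -0.05]
[[ 0.994  0.003 -0.108]
 [ 0.108  0.009  0.994]
 [ 0.003 -1.     0.009]]
```

View pics/w4.png

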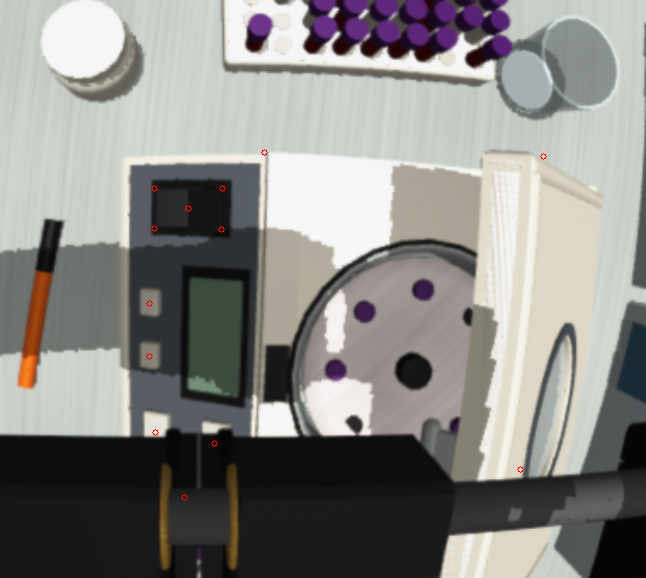

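```bash
python3 -c "
from h import *
Rt=RT(8); tx=Rt.as_matrix()[:,0]
f=PAN(-.016,.093,.004)-.010*tx
print(f)
for dz in(.06,.02,.008,0): print(row(f+[0,0,dz],Rt))
"
```

```text
[0.42173748 0.0777096  0.07693689]
[-1.    5.44  2.32 -0.09  0.17  1.64]
[-1.01  6.78  2.3  -0.09  0.17  1.64]
[-1.01  7.18  2.3  -0.09  0.17  1.64]
[-1.01  7.44  2.3  -0.09  0.17  1.64]
```

Call:
{"fn": "jog_arm", "kwargs": {"moves": [[[-0.3, 0.8, 0.8, 0, 0.1, 0.5], [-0.6, 2, 1.6, -0.1, 0.2, 1], [-1, 3.2, 2.3, -0.1, 0.2, 1.6], [-1, 4.4, 2.3, -0.1, 0.2, 1.6], [-1, 5.4, 2.3, -0.1, 0.2, 1.6], [-1, 6, 2.3, -0.1, 0.2, 1.6], [-1, 6, 2.3, -0.1, 0.2, 1.6], [-1, 6, 2.3, -0.1, 0.2, 1.6]]]}}

```text
clock: 3.75
position: [0.4224, 0.0767, 0.1205]
tool_rot: [-0.702, 0.707, -0.016, -0.08]
ft_force: [0.5, 0.1, 0.4]
grip_width: 0.0003
```

```bash
python3 -c "
from h import *
Rt=RT(8); tx=Rt.as_matrix()[:,0]
f=PAN(-.016,.093,.004)-.010*tx
for dz in(.02,.008,0): print(row(f+[0,0,dz],Rt))
"; python3 ov.py pics/w5.png .835; python3 -c "
from rig import arm;import cv2
a=arm.snapshot('side')['img'][140:335,220:410];cv2.imwrite('pics/s5.png',cv2.resize(a,None,fx=3,fy=3))"
```

```text
[ 0.09  0.78  0.04  0.01 -0.05  0.04]
[ 0.14  1.18  0.04  0.01 -0.05  0.04]
[ 0.18  1.44  0.04  0.01 -0.05  0.04]
3.8 p [0.4229 0.077  0.1211] F [ 0.72 -0.25  0.61] w 0.0006 q [ 0.33  0.35 -0.71  2.08  0.24  0.93 -0.43]
[[ 0.987 -0.134 -0.09 ]
 [ 0.089 -0.013  0.996]
 [-0.134 -0.991 -0.001]]
```

View pics/w5.png

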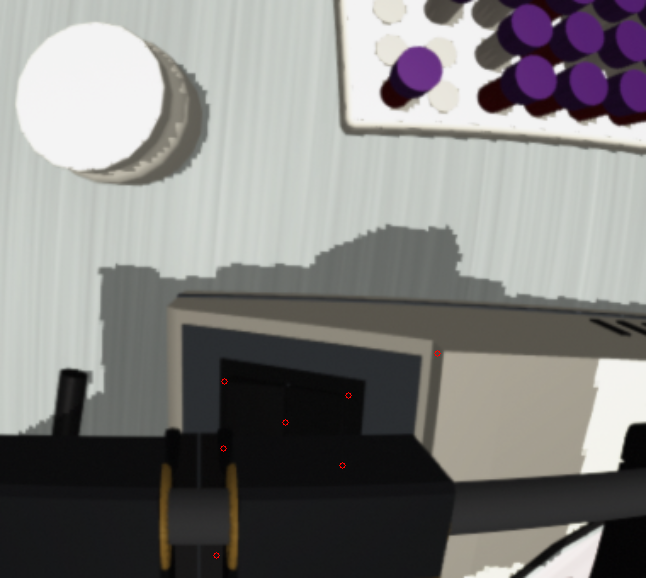

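View pics/s5.png

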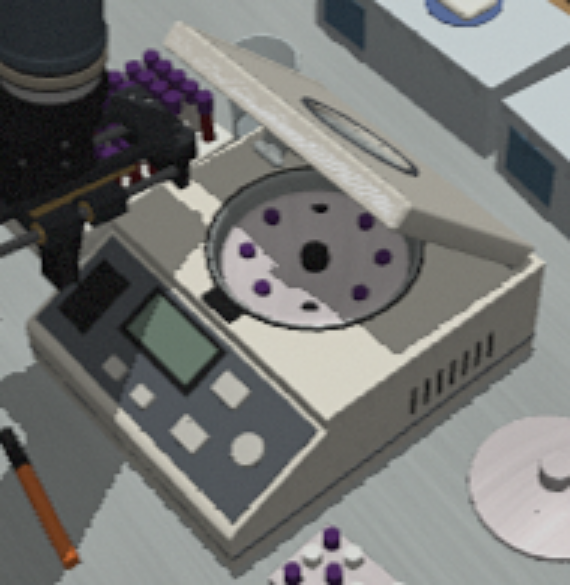

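Call:
{"fn": "jog_arm", "kwargs": {"moves": [[[0.1, 0.4, 0, 0, 0, 0], [0.1, 0.8, 0, 0, 0, 0], [0.1, 1, 0, 0, 0, 0], [0.15, 1.1, 0, 0, 0, 0], [0.15, 1.2, 0, 0, 0, 0], [0.15, 1.2, 0, 0, 0, 0]]]}}

```text
clock: 4.45
position: [0.4225, 0.0771, 0.0847]
tool_rot: [-0.702, 0.707, -0.016, -0.079]
ft_force: [0.6, -0.8, 0.0]
grip_width: 0.0004
```

Call:
{"fn": "jog_arm", "kwargs": {"moves": [[[0, 0.1, 0, 0, 0, 0], [0, 0.2, 0, 0, 0, 0], [0, 0.2, 0, 0, 0, 0]]]}}

```text
clock: 4.75
position: [0.4219, 0.0771, 0.0788]
tool_rot: [-0.702, 0.707, -0.015, -0.079]
ft_force: [0.1, 0.7, -0.3]
grip_width: 0.0004
```

```bash
python3 ov.py pics/w6.png .835
```

```text
4.8 p [0.4215 0.077  0.0787] F [-0.35 -0.03  0.04] w 0.0005 q [ 0.29  0.42 -0.67  2.12  0.3   0.84 -0.48]
[[ 0.987 -0.134 -0.09 ]
 [ 0.089 -0.014  0.996]
 [-0.135 -0.991 -0.001]]
```

View pics/w6.png

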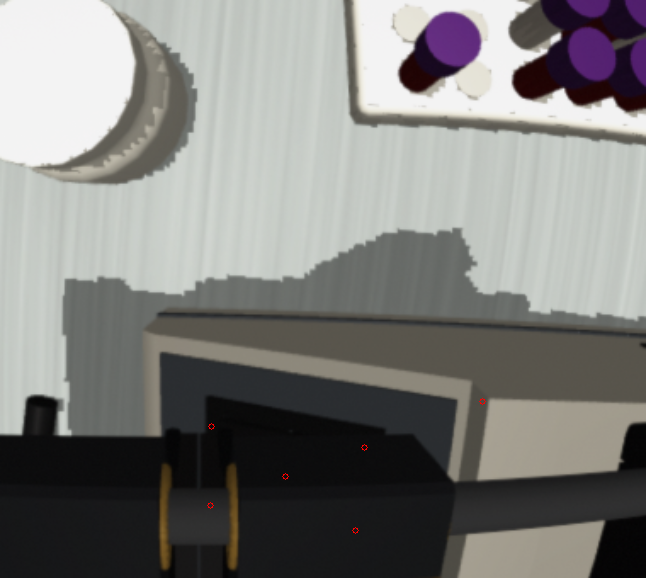

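Call:
{"fn": "jog_arm", "kwargs": {"moves": [[[0, 0.06, 0, 0, 0, 0], [0, 0.1, 0, 0, 0, 0], [0, 0.1, 0, 0, 0, 0]]]}}

```text
clock: 5.1
position: [0.4217, 0.0771, 0.0767]
tool_rot: [-0.702, 0.708, -0.015, -0.079]
ft_force: [-0.7, -1.7, 11.4]
grip_width: 0.0005
```

Call:
{"fn": "jog_arm", "kwargs": {"moves": [[[0, 0.06, 0, 0, 0, 0], [0, 0.1, 0, 0, 0, 0], [0, 0.1, 0, 0, 0, 0]]]}}

```text
clock: 5.4
position: [0.4217, 0.0771, 0.0763]
tool_rot: [-0.701, 0.709, -0.015, -0.079]
ft_force: [-4.8, -2.8, 27.2]
grip_width: -0.0002
```

```bash
python3 -c "
from h import *
show()
a=arm.snapshot('side')['img'][190:290,220:330];cv2.imwrite('pics/s6.png',cv2.resize(a,None,fx=6,fy=6,interpolation=cv2.INTER_CUBIC))
a=arm.snapshot('scene')['img'][205:325,330:430];cv2.imwrite('pics/c6.png',cv2.resize(a,None,fx=5,fy=5,interpolation=cv2.INTER_CUBIC))
show()"
```

```text
5.4 p [0.4217 0.0771 0.0763] F [-4.79 -2.83 27.19] w -0.0002 q [ 0.28  0.43 -0.67  2.12  0.31  0.84 -0.49]
[[ 0.987 -0.133 -0.09 ]
 [ 0.089 -0.017  0.996]
 [-0.134 -0.991 -0.005]]
5.5 p [0.4217 0.0771 0.0763] F [-4.39 -2.64 27.31] w 0.0005 q [ 0.28  0.43 -0.67  2.12  0.31  0.84 -0.49]
[[ 0.987 -0.133 -0.09 ]
 [ 0.089 -0.017  0.996]
 [-0.134 -0.991 -0.005]]
```

View pics/s6.png

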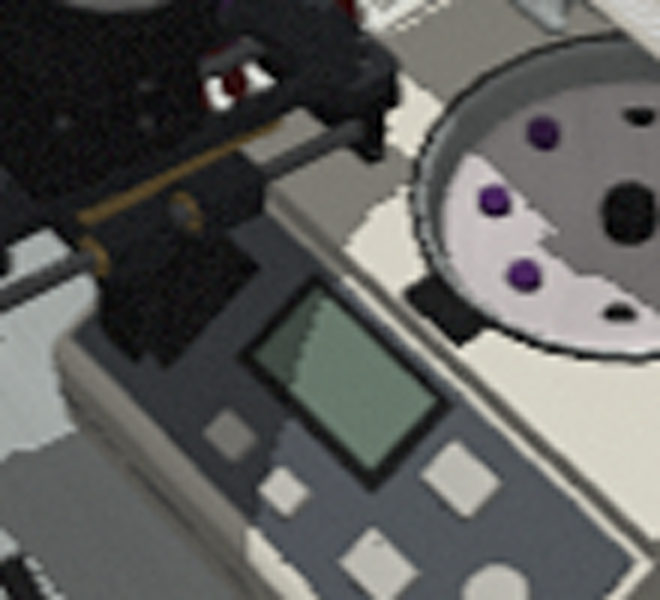

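Call:
{"fn": "jog_arm", "kwargs": {"moves": [[[0, -0.5, 0, 0, 0, 0], [-0.2, -1.8, 0, 0, 0, 0], [-0.2, -3, -0.8, 0, 0, 0], [-0.2, -4.2, -1.6, 0, 0, 0], [-0.2, -5.4, -2.4, 0, 0, 0], [0, -5.8, -3, 0, 0, 0], [0, -5.8, -3, 0, 0, 0], [0, -5.8, -3, 0, 0, 0]]]}}

```text
clock: 6.3
position: [0.452, -0.0094, 0.2484]
tool_rot: [-0.701, 0.708, -0.016, -0.08]
ft_force: [-0.7, -0.2, 0.2]
grip_width: 0.0005
```

```bash
python3 ov.py pics/w7.png .835
```

```text
6.35 p [ 0.4516 -0.0088  0.248 ] F [0.17 0.14 0.05] w 0.0004 q [ 0.53  0.22 -0.7   1.89  0.14  1.22 -0.13]
[[ 0.987 -0.135 -0.091]
 [ 0.09  -0.016  0.996]
 [-0.136 -0.991 -0.004]]
```

View pics/w7.png

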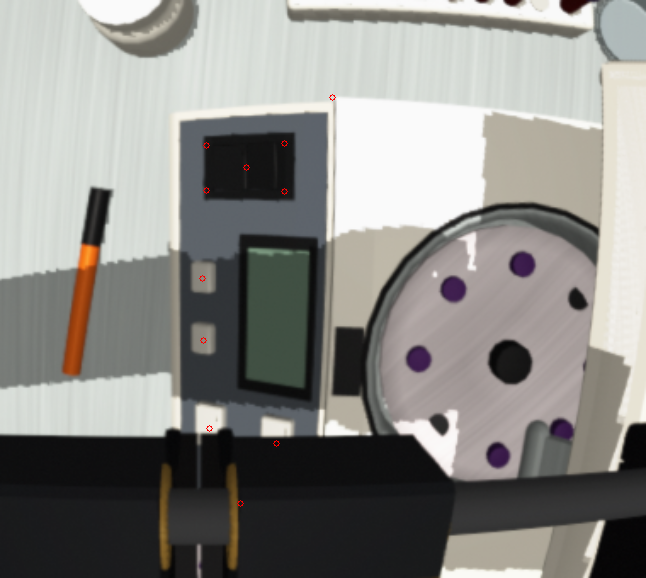

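```bash
python3 -c "
from h import *
a=arm.snapshot('wrist')['img'][85:150,300:390]
a=cv2.convertScaleAbs(cv2.resize(a,None,fx=7,fy=7,interpolation=cv2.INTER_CUBIC),alpha=3,beta=0);cv2.imwrite('pics/w8.png',a)
a=arm.snapshot('side')['img'][215:260,230:280]
a=cv2.convertScaleAbs(cv2.resize(a,None,fx=10,fy=10,interpolation=cv2.INTER_CUBIC),alpha=3,beta=0);cv2.imwrite('pics/s8.png',a)
b=cv2.imread('pics/side0.png')[215:260,230:280]
b=cv2.convertScaleAbs(cv2.resize(b,None,fx=10,fy=10,interpolation=cv2.INTER_CUBIC),alpha=3,beta=0);cv2.imwrite('pics/s8b.png',cv2.resize(np.hstack([b,a]),(800,360)))
"
```

```text
(no output)
```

View pics/w8.png

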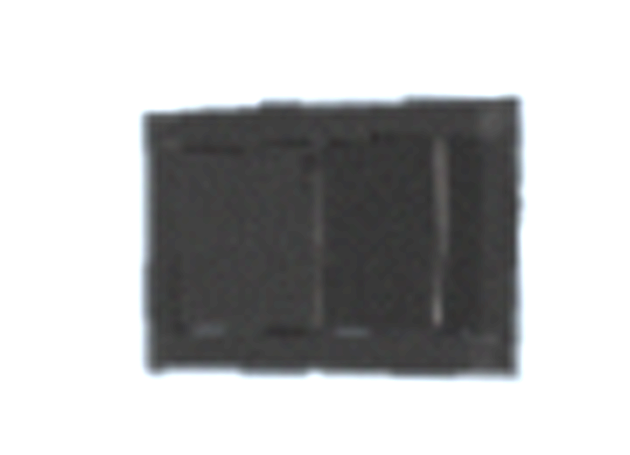

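View pics/s8b.png

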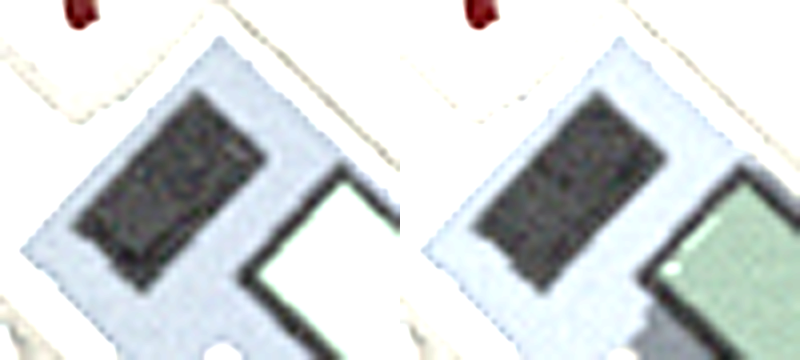

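```bash
cat > lid.py <<'E'
from h import *
Rt=RT(8);tx=Rt.as_matrix()[:,0]
def tgt(th,d=.172): return LID(d,th)+.010*tx*(1 if th>.14 else -1)
if __name__=='__main__':
    show()
    print('above',row(LID(.165,.835)+.012*tx+[0.02,0,.10],Rt), row(LID(.165,.835)+.012*tx+[0.006,0,.015],Rt))
    for th in(.835,.7,.55,.4,.3,.2,.15,.1,.06,.03,0): print(th,tgt(th).round(4),row(tgt(th),Rt))
E
python3 lid.py
```

```text
6.45 p [ 0.4517 -0.0085  0.248 ] F [ 0.52  0.83 -0.48] w 0.0006 q [ 0.53  0.22 -0.7   1.89  0.14  1.22 -0.13]
[[ 0.986 -0.135 -0.093]
 [ 0.091 -0.016  0.996]
 [-0.136 -0.991 -0.004]]
above [ 5.19 -4.09 -0.21  0.04 -0.03  0.03] [ 5.11 -1.22 -0.16  0.04 -0.03  0.03]
0.835 [0.5957 0.0008 0.2539] [ 4.74 -0.85 -0.14  0.04 -0.03  0.03]
0.7 [ 0.5776 -0.0009  0.2392] [ 4.2  -0.28 -0.14  0.04 -0.03  0.03]
0.55 [ 0.5599 -0.0026  0.2203] [ 3.7   0.42 -0.13  0.04 -0.03  0.03]
0.4 [ 0.5452 -0.004   0.1989] [ 3.31  1.2  -0.13  0.04 -0.03  0.03]
0.3 [ 0.5373 -0.0048  0.1835] [ 3.12  1.74 -0.13  0.04 -0.03  0.03]
0.2 [ 0.531  -0.0054  0.1673] [ 2.98  2.3  -0.13  0.04 -0.03  0.03]
0.15 [ 0.5284 -0.0056  0.1591] [ 2.93  2.59 -0.13  0.04 -0.03  0.03]
0.1 [ 0.5065 -0.0077  0.1535] [ 2.23  2.87 -0.13  0.04 -0.03  0.03]
0.06 [ 0.5051 -0.0078  0.1467] [ 2.22  3.1  -0.13  0.04 -0.03  0.03]
0.03 [ 0.5042 -0.0079  0.1415] [ 2.21  3.28 -0.13  0.04 -0.03  0.03]
0 [ 0.5035 -0.008   0.1364] [ 2.21  3.45 -0.13  0.04 -0.03  0.03]
```

Call:
{"fn": "jog_arm", "kwargs": {"moves": [[[0, -1.4, 0, 0, 0, 0], [0, -2.8, 0, 0, 0, 0], [1, -3.8, 0, 0, 0, 0], [2.5, -4.1, -0.1, 0, 0, 0], [4, -4.1, -0.2, 0, 0, 0], [5.2, -4.1, -0.2, 0, 0, 0], [5.2, -4.1, -0.2, 0, 0, 0], [5.2, -3, -0.2, 0, 0, 0], [5.2, -2, -0.2, 0, 0, 0], [5.2, -1.8, -0.2, 0, 0, 0], [5.2, -1.8, -0.2, 0, 0, 0]]]}}

```text
clock: 7.55
position: [0.6123, 0.001, 0.2795]
tool_rot: [-0.701, 0.708, -0.016, -0.082]
ft_force: [-0.4, -0.2, 1.8]
grip_width: 0.0005
```

```bash
python3 lid.py; python3 -c "
from h import *
cv2.imwrite('pics/w9.png',arm.snapshot('wrist')['img'])
a=arm.snapshot('side')['img'][90:290,220:420];cv2.imwrite('pics/s9.png',cv2.resize(a,None,fx=3,fy=3))"
```

```text
7.55 p [0.6123 0.001  0.2795] F [-0.36 -0.2   1.78] w 0.0005 q [ 0.38  0.48 -0.67  1.49  0.28  1.42 -0.22]
[[ 0.986 -0.138 -0.094]
 [ 0.092 -0.017  0.996]
 [-0.139 -0.99  -0.004]]
above [ 0.01 -2.32 -0.03  0.04 -0.01  0.  ] [-0.05  0.55  0.03  0.04 -0.01  0.  ]
0.835 [0.5957 0.0008 0.2539] [-0.43  0.92  0.05  0.04 -0.01  0.  ]
0.7 [ 0.5776 -0.0009  0.2392] [-0.96  1.49  0.05  0.04 -0.01  0.  ]
0.55 [ 0.5599 -0.0026  0.2203] [-1.46  2.2   0.05  0.04 -0.01  0.  ]
0.4 [ 0.5452 -0.004   0.1989] [-1.85  2.97  0.05  0.04 -0.01  0.  ]
0.3 [ 0.5373 -0.0048  0.1835] [-2.04  3.52  0.06  0.04 -0.01  0.  ]
0.2 [ 0.531  -0.0054  0.1673] [-2.17  4.08  0.06  0.04 -0.01  0.  ]
0.15 [ 0.5284 -0.0056  0.1591] [-2.22  4.37  0.06  0.04 -0.01  0.  ]
0.1 [ 0.5065 -0.0077  0.1535] [-2.92  4.65  0.06  0.04 -0.01  0.  ]
0.06 [ 0.5051 -0.0078  0.1467] [-2.94  4.88  0.06  0.04 -0.01  0.  ]
0.03 [ 0.5042 -0.0079  0.1415] [-2.94  5.06  0.06  0.04 -0.01  0.  ]
0 [ 0.5035 -0.008   0.1364] [-2.94  5.23  0.06  0.04 -0.01  0.  ]
```

View pics/s9.png

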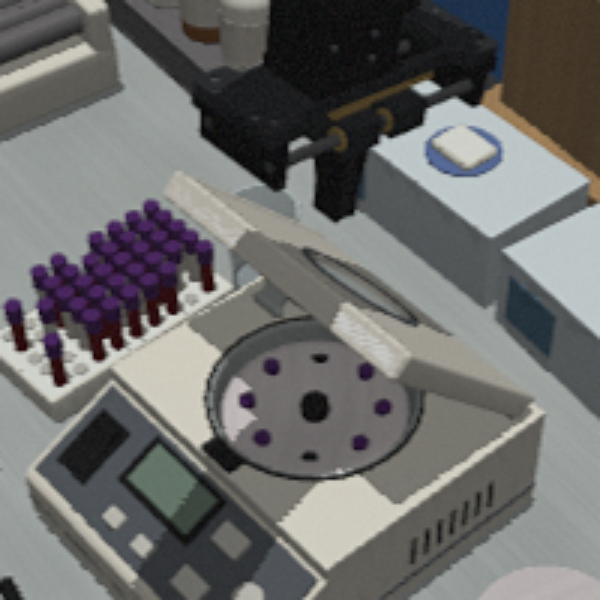

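View pics/w9.png

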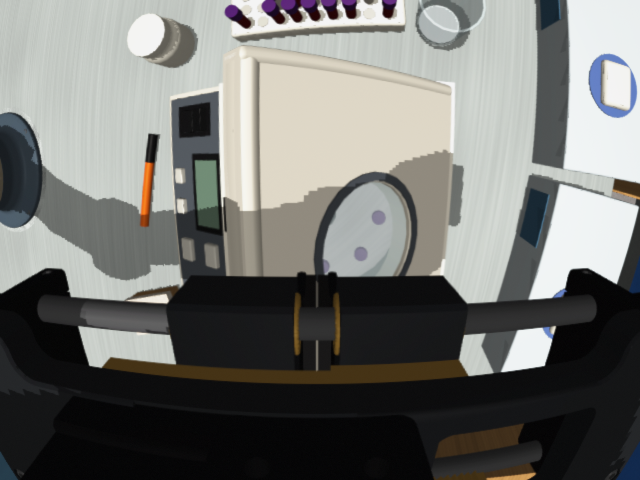

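Call:
{"fn": "jog_arm", "kwargs": {"moves": [[[-0.3, 0.5, 0, 0, 0, 0], [-0.4, 0.9, 0, 0, 0, 0], [-0.7, 1.2, 0, 0, 0, 0], [-1, 1.6, 0, 0, 0, 0], [-1.3, 2, 0, 0, 0, 0], [-1.5, 2.4, 0, 0, 0, 0], [-1.7, 2.8, 0, 0, 0, 0], [-1.9, 3.2, 0, 0, 0, 0], [-2, 3.6, 0, 0, 0, 0], [-2, 3.6, 0, 0, 0, 0]]]}}

```text
clock: 8.65
position: [0.5388, -0.0065, 0.1814]
tool_rot: [-0.701, 0.708, -0.016, -0.081]
ft_force: [0.6, -0.7, -0.5]
grip_width: 0.0005
```

```bash
python3 lid.py; python3 -c "
from h import *
a=arm.snapshot('side')['img'][90:290,220:420];cv2.imwrite('pics/s10.png',cv2.resize(a,None,fx=3,fy=3))"
```

```text
8.65 p [ 0.5388 -0.0065  0.1814] F [ 0.62 -0.68 -0.49] w 0.0005 q [ 0.44  0.44 -0.68  1.78  0.28  1.16 -0.25]
[[ 0.986 -0.136 -0.093]
 [ 0.092 -0.017  0.996]
 [-0.137 -0.991 -0.004]]
above [ 2.01 -5.9  -0.02  0.04 -0.02  0.02] [ 1.94 -3.03  0.04  0.04 -0.02  0.02]
0.835 [0.5957 0.0008 0.2539] [ 1.56 -2.66  0.06  0.04 -0.02  0.02]
0.7 [ 0.5776 -0.0009  0.2392] [ 1.03 -2.09  0.06  0.04 -0.02  0.02]
0.55 [ 0.5599 -0.0026  0.2203] [ 0.53 -1.38  0.06  0.04 -0.02  0.02]
0.4 [ 0.5452 -0.004   0.1989] [ 0.14 -0.61  0.06  0.04 -0.02  0.02]
0.3 [ 0.5373 -0.0048  0.1835] [-0.05 -0.06  0.06  0.04 -0.02  0.02]
0.2 [ 0.531  -0.0054  0.1673] [-0.19  0.5   0.06  0.04 -0.02  0.02]
0.15 [ 0.5284 -0.0056  0.1591] [-0.24  0.78  0.07  0.04 -0.02  0.02]
0.1 [ 0.5065 -0.0077  0.1535] [-0.94  1.07  0.07  0.04 -0.02  0.02]
0.06 [ 0.5051 -0.0078  0.1467] [-0.95  1.3   0.07  0.04 -0.02  0.02]
0.03 [ 0.5042 -0.0079  0.1415] [-0.96  1.47  0.07  0.04 -0.02  0.02]
0 [ 0.5035 -0.008   0.1364] [-0.96  1.65  0.07  0.04 -0.02  0.02]
```

View pics/s10.png

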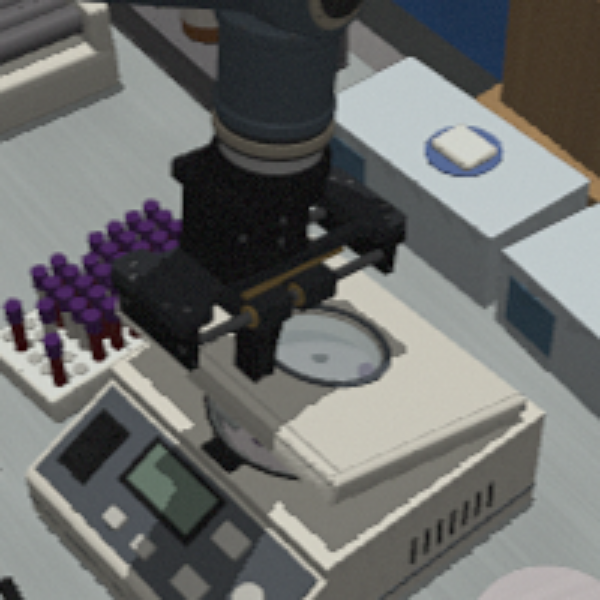

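Call:
{"fn": "jog_arm", "kwargs": {"moves": [[[-0.1, 0.3, 0, 0, 0, 0], [-0.3, 0.6, 0, 0, 0, 0], [-0.5, 0.9, 0, 0, 0, 0], [-0.6, 1.1, 0, 0, 0, 0], [-0.7, 1.3, 0, 0, 0, 0], [-0.7, 1.4, 0, 0, 0, 0], [-0.7, 1.5, 0, 0, 0, 0], [-0.7, 1.6, 0, 0, 0, 0], [-0.7, 1.65, 0, 0, 0, 0], [-0.7, 1.65, 0, 0, 0, 0]]]}}

```text
clock: 9.7
position: [0.5123, -0.0091, 0.1361]
tool_rot: [-0.701, 0.708, -0.015, -0.081]
ft_force: [-0.6, -0.4, 3.5]
grip_width: 0.0004
```

```bash
python3 lid.py|tail -4; python3 -c "
from h import *
show()"
```

```text
0.1 [ 0.5065 -0.0077  0.1535] [-0.26 -0.55  0.06  0.04 -0.02  0.04]
0.06 [ 0.5051 -0.0078  0.1467] [-0.28 -0.32  0.06  0.04 -0.02  0.04]
0.03 [ 0.5042 -0.0079  0.1415] [-0.29 -0.14  0.06  0.04 -0.02  0.04]
0 [ 0.5035 -0.008   0.1364] [-0.29  0.03  0.06  0.04 -0.02  0.04]
9.7 p [ 0.5123 -0.0091  0.1361] F [-0.6  -0.38  3.47] w 0.0004 q [ 0.45  0.46 -0.67  1.89  0.31  1.05 -0.27]
[[ 0.986 -0.135 -0.093]
 [ 0.092 -0.017  0.996]
 [-0.136 -0.991 -0.004]]
```

Call:
{"fn": "jog_arm", "kwargs": {"moves": [[[0, 0.1, 0, 0, 0, 0], [0, 0.1, 0, 0, 0, 0], [0, 0.1, 0, 0, 0, 0]]]}}

```text
clock: 10.0
position: [0.5123, -0.0091, 0.1357]
tool_rot: [-0.7, 0.709, -0.015, -0.081]
ft_force: [-5.0, -0.4, 19.4]
grip_width: 0.0004
```

Call:
{"fn": "jog_arm", "kwargs": {"moves": [[[0, 0.1, 0, 0, 0, 0], [0, 0.12, 0, 0, 0, 0], [0, 0.12, 0, 0, 0, 0]]]}}

```text
clock: 10.3
position: [0.5123, -0.0091, 0.1356]
tool_rot: [-0.7, 0.71, -0.015, -0.08]
ft_force: [-5.9, -1.6, 24.5]
grip_width: 0.0001
```

Call:
{"fn": "jog_arm", "kwargs": {"moves": [[[0, -0.5, 0, 0, 0, 0], [0, -1.5, 0, 0, 0, 0], [0, -2.5, 0, 0, 0, 0], [-0.5, -3.5, -1, 0, 0, 0], [-1, -4, -2, 0, 0, 0], [-1.5, -4, -3, 0, 0, 0], [-1.5, -4, -3, 0, 0, 0], [-1.5, -4, -3, 0, 0, 0]]]}}

```text
clock: 11.1
position: [0.4919, -0.1009, 0.2609]
tool_rot: [-0.7, 0.71, -0.016, -0.08]
ft_force: [0.5, 1.5, -0.2]
grip_width: 0.0006
```

```bash
python3 ov.py pics/w11.png 0; python3 -c "
from h import *
a=arm.snapshot('side')['img'][140:340,220:420];cv2.imwrite('pics/s11.png',cv2.resize(a,None,fx=3,fy=3))
Rt=RT(-15);tx=Rt.as_matrix()[:,0]
for h in(.07,.02,.007,.003,.0015): print(h,row(PAN(.003,-.092,h)-.01*tx,Rt))
"
```

```text
11.15 p [ 0.4921 -0.0997  0.2608] F [-1.26  1.33  0.15] w 0.0002 q [ 0.65  0.29 -0.68  1.78  0.21  1.28 -0.  ]
[[ 0.987 -0.134 -0.093]
 [ 0.091 -0.02   0.996]
 [-0.136 -0.991 -0.007]]
0.07 [-1.58  4.26 -0.05  0.08  0.01 -4.56]
0.02 [-0.67  5.65 -0.04  0.08  0.01 -4.56]
0.007 [-0.44  6.02 -0.04  0.08  0.01 -4.56]
0.003 [-0.36  6.13 -0.04  0.08  0.01 -4.56]
0.0015 [-0.34  6.17 -0.03  0.08  0.01 -4.56]
```

View pics/w11.png

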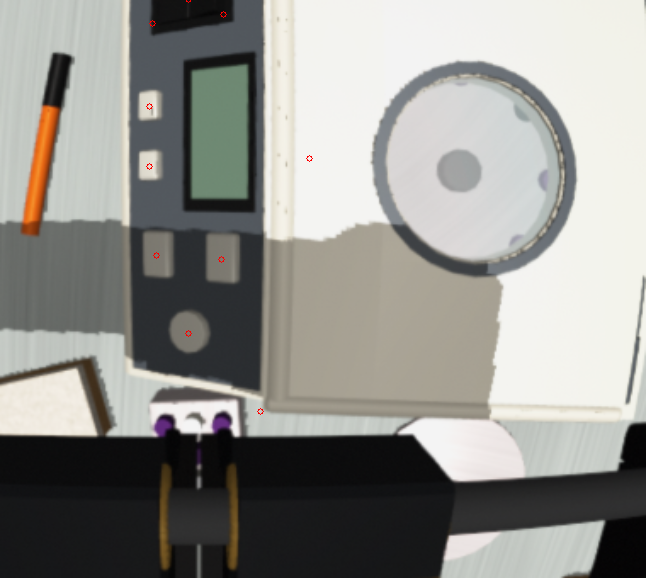

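View pics/s11.png

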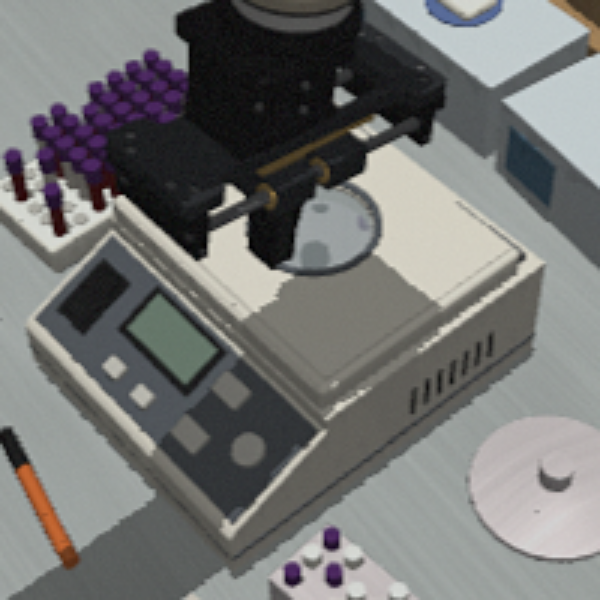

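Call:
{"fn": "jog_arm", "kwargs": {"moves": [[[-0.8, 0.5, 0, 0, 0, -1], [-1.6, 1.2, 0, 0, 0, -2], [-1.6, 2.2, 0, 0, 0, -3], [-1.6, 3.4, 0, 0, 0, -4], [-1.5, 4.2, -0.05, 0.1, 0, -4.6], [-1, 5, -0.05, 0.1, 0, -4.6], [-0.8, 5.4, -0.05, 0.1, 0, -4.6], [-0.7, 5.6, -0.05, 0.1, 0, -4.6], [-0.7, 5.6, -0.05, 0.1, 0, -4.6], [-0.7, 5.6, -0.05, 0.1, 0, -4.6]]]}}

```text
clock: 12.2
position: [0.4496, -0.1052, 0.0977]
tool_rot: [0.705, -0.695, -0.127, -0.06]
ft_force: [-0.2, -0.9, -0.0]
grip_width: 0.0007
```

```bash
python3 -c "
from h import *
show()
a=arm.snapshot('side')['img'][190:330,250:390];cv2.imwrite('pics/s12.png',cv2.resize(a,None,fx=4,fy=4))
Rt=RT(-15);tx=Rt.as_matrix()[:,0]
for h in(.02,.007,.003,.0015): print(h,row(PAN(.003,-.092,h)-.01*tx,Rt))
"
```

```text
12.2 p [ 0.4496 -0.1052  0.0977] F [-0.22 -0.9  -0.01] w 0.0007 q [ 0.74  0.25 -0.61  2.29  0.21  0.39  0.07]
[[ 0.96   0.262 -0.096]
 [ 0.093  0.027  0.995]
 [ 0.263 -0.965  0.002]]
0.02 [-0.02  0.08 -0.   -0.02  0.01  0.05]
0.007 [ 0.06  0.5  -0.   -0.02  0.01  0.05]
0.003 [ 0.08  0.64 -0.   -0.02  0.01  0.05]
0.0015 [ 0.09  0.68 -0.   -0.02  0.01  0.05]
```

View pics/s12.png

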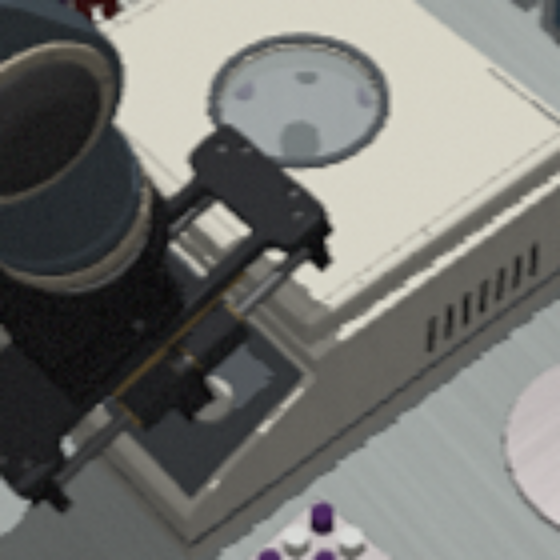

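Call:
{"fn": "jog_arm", "kwargs": {"moves": [[[0, 0.2, 0, 0, 0, 0], [0.05, 0.4, 0, 0, 0, 0], [0.05, 0.5, 0, 0, 0, 0], [0.05, 0.55, 0, 0, 0, 0], [0.1, 0.6, 0, 0, 0, 0], [0.1, 0.65, 0, 0, 0, 0], [0.1, 0.65, 0, 0, 0, 0]]]}}

```text
clock: 12.95
position: [0.4572, -0.105, 0.0806]
tool_rot: [0.705, -0.696, -0.127, -0.06]
ft_force: [-8.3, -0.4, 17.7]
grip_width: 0.0004
```

```bash
python3 -c "
from h import *
show()"
```

```text
12.95 p [ 0.4572 -0.105   0.0806] F [-8.3  -0.37 17.69] w 0.0004 q [ 0.67  0.29 -0.56  2.29  0.26  0.35  0.01]
[[ 0.961  0.261 -0.096]
 [ 0.092  0.025  0.995]
 [ 0.262 -0.965 -0.   ]]
```

```bash
python3 -c "
from h import *
s,p,r=st()
tx=r.as_matrix()[:,0]
for e in(p+.01*tx,p,p-.01*tx):
  d=R.from_euler('z',-pf[2]).apply(e-[pf[0],pf[1],0])-[pf[4],0,pf[5]]
  print('u,y,h',d[0]*np.cos(A)+d[2]*np.sin(A),d[1],-d[0]*np.sin(A)+d[2]*np.cos(A))
a=arm.snapshot('side')['img'][190:330,250:390];cv2.imwrite('pics/s13.png',cv2.resize(a,None,fx=4,fy=4,interpolation=cv2.INTER_CUBIC))
"; python3 ov.py pics/w13.png 0
```

```text
u,y,h 0.0033470686063175993 -0.09217765439516476 0.0033624439483845693
u,y,h -0.006500799823091095 -0.09219164608168115 0.005100054845497182
u,y,h -0.016348668252499775 -0.09220563776819751 0.006837665742609789
13.05 p [ 0.4572 -0.1049  0.0806] F [-8.44 -0.41 16.55] w 0.0004 q [ 0.68  0.29 -0.56  2.29  0.26  0.35  0.01]
[[ 0.961  0.261 -0.096]
 [ 0.092  0.025  0.995]
 [ 0.262 -0.965 -0.   ]]
```

View pics/s13.png

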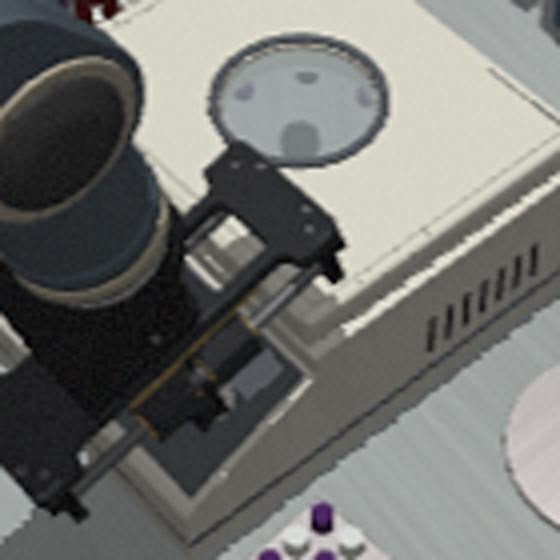

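View pics/w13.png

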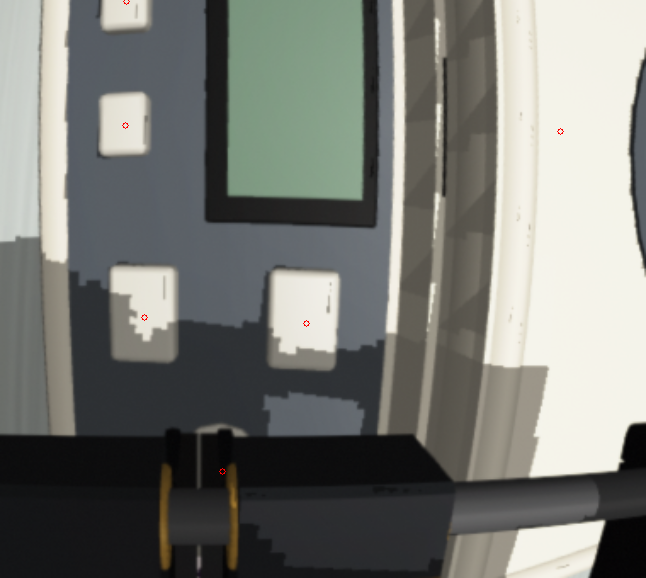

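```bash
python3 -c "
from h import *
for i in range(3): arm.snapshot('side')
show(); arm.sign_off()"
```

```text
13.2 p [ 0.4572 -0.105   0.0806] F [-8.07 -0.12 16.65] w 0.0004 q [ 0.68  0.29 -0.56  2.29  0.26  0.35  0.01]
[[ 0.961  0.261 -0.096]
 [ 0.092  0.025  0.995]
 [ 0.262 -0.965 -0.   ]]
the job is handed in; nothing more can be done
```

I pressed the power rocker on, pushed the lid shut past its catch, and pressed the round short-spin key. The job was handed in at 13.2 s with the key still held down. `sign_off` gives no verdict, so the checks below are my own.

- **Rocker:** I pressed it to its stop with about 27 N. In the zoomed wrist picture afterwards, the near half lies flush and the far end stands up.
- **Lid:** I pushed it until it met the rigid stop at about 25 N, with the fingertip at about 0.136 m, close to the expected 0.135 m. After I lifted off, the side and wrist pictures show it lying flat.
- **Short-spin key:** The last reading was a steady force of about 18.5 N along the panel's normal. The fingertip edge was about 3.4 mm above the panel, against about 3 mm for a key that is fully down.
- **Other keys and loose things:** The fingers stayed clear of the other keys and the rotor. In the pictures I took, nothing standing around had moved; I did not measure this.

No check failed. One early overlay was about 13 mm off because the arm was still moving; I retook it with the arm still, and it agreed.

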